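# Unstack coin capsules to their colour pads

### The job

Take the stack on the black coaster apart: lay the brass loupe flat on its wooden rest, pointing along it with the lens over the white circle and the handle towards the plain end, and set each coin capsule flat on the middle of the pad that has the colour of its band. Set every piece down gently rather than dropping it, never tip a capsule over, and leave the coaster and the steel gauge plate where they are.

Things in the scene. Friction and masses are not known exactly. Their poses are not given: they have to be found in the camera images.
- loupe: loose brass folding loupe, opened, flat on top of the stack: lens barrel 28 mm across with a straight handle 20 mm wide behind it; 64 mm long, 12 mm thick throughout. Origin: under the lens centre, at the underside; x points from handle to lens, the handle spans x = -12 to -50 mm, sides at y = +-10 mm; z up. Grip across the handle, 27 mm behind the origin.
- capsule_red: loose round coin capsule, 45 mm in diameter, 14 mm thick, clear acrylic with a wide red band round its edge and a copper coin showing in the middle of its top; lies flat under the loupe, on the blue capsule. Origin: centre of its underside, z up.
- capsule_blue: loose round coin capsule, 54 mm in diameter, 14 mm thick, clear acrylic with a wide blue band round its edge and a silver coin showing in the middle of its top; lies flat on the green capsule. Origin: centre of its underside, z up.
- capsule_green: loose round coin capsule, 64 mm in diameter, 14 mm thick, clear acrylic with a wide green band round its edge and a gold coin showing in the middle of its top; lies flat at the bottom of the stack, on the coaster. Origin: centre of its underside, z up.
- pad_red: fixed hard disc, red, 84 mm in diameter, 5 mm thick, flat on the desk. Origin: centre of its underside; its top is 5 mm above.
- pad_blue: fixed hard disc, blue, 84 mm in diameter, 5 mm thick, flat on the desk. Origin: centre of its underside; its top is 5 mm above.
- pad_green: fixed hard disc, green, 84 mm in diameter, 5 mm thick, flat on the desk. Origin: centre of its underside; its top is 5 mm above.
- rest: fixed flat dark wooden block, the loupe's rest, 84 mm (x) by 46 mm (y), 8 mm high; a white circle 34 mm across, inlaid 18 mm along +x from the middle, marks the place of the lens. Origin: centre of its underside; x points to the circle's end. A well placed loupe has its origin at x = 18, y = 0, z = 8 mm and its x axis along the rest's.
- coaster: loose squat black ceramic coaster, 100 mm in diameter, 15 mm high, 0.4 kg, carrying the stack. Origin: centre of its underside. From its top upwards: green, blue, red capsule, loupe, roughly centred on each other.
- gauge: loose round steel gauge plate, 90 mm in diameter, 4 mm thick, with graded dark holes; a bystander on the desk. Origin: centre of its underside. Else nearby: tweezers and a pen, under 11 mm high, lying along x at about y = 0.125 and -0.125; boxes and equipment stand to the sides (|y| above 0.35) and beyond x = 0.74.

How it is judged:
By the outcome, as a careful person would: the job done as asked, in the order asked, and still so for the second after the job is handed in, with the robot touching nothing.
It also fails if it takes over 96 s, if anything falls off the work surface, if the arm or the gripper's body presses on something with over 40 N, if the wrist force passes 120 N, or if a joint passes its speed limit or range.

### The arm

A 6-joint arm with a two-finger parallel gripper is mounted at the origin on the work surface. World frame = base frame: x ahead of the robot, y to its left, z up, the work surface at z = 0. Lengths are in m, angles in rad, forces in N, time in s.
With the tool pointing down it reaches from about 0.375 to 0.975 m from the base axis. Payload 3.8 kg.
Tool frame: the origin (TCP) lies midway between the tips of the shut fingers; the grasp point (between the pads) lies 19 mm behind it; z points along the fingers, y is the line along which they close (so a half turn about z gives the same grasp; the last joint's range is limited). The gripper opens to 88 mm and grips with 3 to 60 N. Pads are 18 mm wide; open, the fingers measure 123 mm over their backs; the gripper's body (75 mm by 187 mm) begins 45 mm behind the grasp point.
Start: joints at [1.133, 0.264, 1.604, -0, 1.274, -0.037], TCP at [0.263, 0.622, 0.239] pointing down, gripper open.
Joint ranges: [-2.63, 2.63], [-0.94, 2.18], [0.31, 2.57], [-1.31, 4.45], [0, 2.66], [-2.55, 2.55]. Speed limits (rad/s): [2.57, 2.57, 3.14, 3.14, 3.14, 3.14].

### API

Orientations are given as a rotation vector (axis times angle).
In Python, from cell import manip, inverse_kinematics, cams, order gives the robot as it stands. Calls block until the motion is done:
- manip.move_pose(position, orientation): joint-space move of the TCP to a pose.
- manip.move_linear(position, rate=0.15, rot=None): straight line of the TCP; rot=None keeps the orientation; rate is the mean speed in m/s.
- manip.set_joints(angles): joint-space move.
- manip.set_gripper(opening, force=None): finger opening in m; force is the grip in N (None keeps the last); returns when the fingers have stopped.
- manip.dwell(seconds).
- inverse_kinematics(position, orientation): joint angles nearest the present ones, or None.
- manip.state(): the state.
- cams.capture(name): name is "scene" or "top" or "wrist"; returns a dict with "image" (400x640x3 uint8, blue, green, red), "z_map" (400x640 float32, m along the optical axis (not along the pixel's ray), 0 where there is no reading), "intrinsics" (3x3 intrinsics, pixels), "k1" (the pictures are not rectified: a ray, as slopes to the right and down, at radius r is drawn at 1 + k1 r^2 times it, then the intrinsics apply), "position" and "orientation" of the camera in the world; the wrist camera has in their place "T_tool_cam" (4x4, takes a point from camera to tool coordinates, whose origin is the TCP and whose axes are the flange's). Camera axes: x right, y down, z forward; pixel columns grow to the right and rows downward; lengths in m; the calibration is good to about 2 mm. A picture is of the moment at which its call begins: read the wrist's pose just before it.
A pose or a line that the arm cannot do raises manip.IKError and nothing moves.
- order.close_job(): hands the job in; it is judged then, once.
The state is a dict: "clock": time; "joint_pos": joint angles; "joint_velocities": joint speeds; "tau": joint torques, N m; "tool_pos": TCP position; "tcp_rot": TCP orientation; "contact_force": force on the tool from outside, world axes, zero at the start; "moment": the same for the moment, N m; "gripper_width": finger opening in m; "grasp_force": force on a finger pad.
Only numpy, scipy, OpenCV 4.12 (cv2) and the standard library are available. Lean on these libraries where they do the work, as an engineer would, in place of code of your own. Each camera call takes 0.05 s, during which the arm holds its last target. There are 200 camera calls.

## Working session

There is one attempt and no reset: what is moved stays moved. The work goes in short steps, each a Python script; the robot and the scene stay as the last script left them, time stands still between calls to the robot, and variables do not carry over. Pictures are saved under pics/ and viewed, at most 14 in all, crops included, and the job is handed in when it is done.

```bash
ls; mkdir -p pics; python3 - <<'E'
from cell import manip,cams
import cv2,numpy as np
s=manip.state();print({k:np.round(v,4) for k,v in s.items()})
for n in("top","scene"):
    c=cams.capture(n);cv2.imwrite(f"pics/{n}0.png",c["image"]);np.savez(f"{n}0.npz",**c)
    print(n,c["intrinsics"].tolist(),c["k1"],c["position"],c["orientation"])
E
```

```text
pics
{'clock': np.float64(0.0), 'joint_pos': array([ 1.1331,  0.2647,  1.6053,  0.    ,  1.2737, -0.0369]), 'joint_velocities': array([-0.0008,  0.0003,  0.0002,  0.0012,  0.0003, -0.0014]), 'tau': array([-2.20000e-03, -5.02102e+01, -3.56876e+01,  7.26000e-02,
        2.93000e-02, -1.00000e-04]), 'tool_pos': array([0.2631, 0.6209, 0.2374]), 'tcp_rot': array([-0.6253, -3.0782,  0.0033]), 'contact_force': array([ 0.6755,  0.4326, -0.0183]), 'moment': array([ 0.0242, -0.0062, -0.0018]), 'grasp_force': np.float64(0.0), 'gripper_width': np.float64(0.0881)}
top [[464.0861694497434, 0.0, 319.1483542962617], [0.0, 464.0861694497434, 201.9847519572068], [0.0, 0.0, 1.0]] -0.12819178768731604 [0.36302384 0.01471714 1.10433615] [-2.11489346  2.16448502 -0.15210071]
scene [[441.19907461994296, 0.0, 312.8111230806675], [0.0, 441.19907461994296, 198.14032208489562], [0.0, 0.0, 1.0]] 0.03969708368210282 [0.8283538  0.58353438 0.64466555] [-0.63931007 -2.62138811  1.15487774]
```

View pics/top0.png

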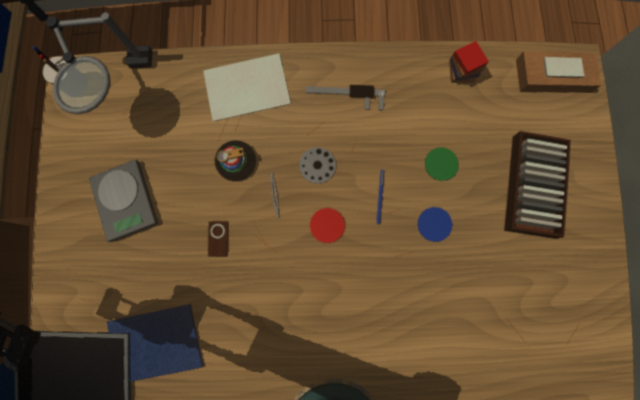

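View pics/scene0.png

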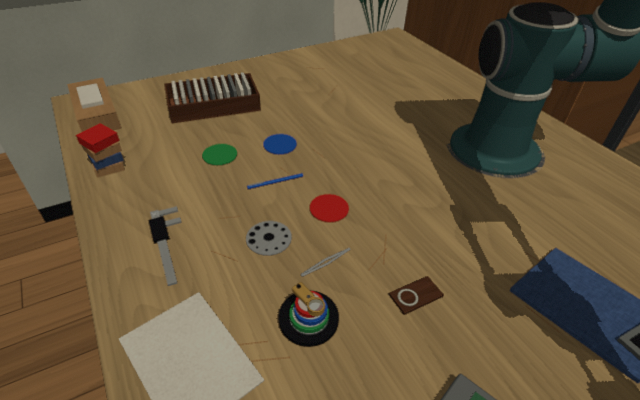

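The top view shows the coaster at about (236,160), rest at (218,238) with its circle at (217,231), red pad at (328,225), green pad at (442,164), blue pad at (435,224) and gauge at (318,165). The scene view agrees: the loupe lies on top of the stack, slightly askew.

```bash
cat > h.py <<'E'
import numpy as np,cv2
from scipy.spatial.transform import Rotation as R
from cell import manip,cams,inverse_kinematics
def cam_pose(c,st=None):
    if "T_tool_cam" in c:
        T=np.eye(4);T[:3,:3]=R.from_rotvec(st["tcp_rot"]).as_matrix();T[:3,3]=st["tool_pos"]
        return T@c["T_tool_cam"]
    T=np.eye(4);T[:3,:3]=R.from_rotvec(c["orientation"]).as_matrix();T[:3,3]=c["position"];return T
def world(c,T,px,z):
    "pixels -> world xy on plane z"
    px=np.float64(px).reshape(-1,1,2)
    n=cv2.undistortPoints(px,np.float64(c["intrinsics"]),np.array([float(c["k1"]),0,0,0]),criteria=(3,50,1e-9)).reshape(-1,2)
    d=np.c_[n,np.ones(len(n))]@T[:3,:3].T
    return T[:2,3]+d[:,:2]*((z-T[2,3])/d[:,2])[:,None]
def down(yaw):
    "tool down; closing line (tool y) at angle yaw+90deg in world, tool x = (cos yaw, sin yaw)"
    return R.from_matrix(np.array([[np.cos(yaw),np.sin(yaw),0],[np.sin(yaw),-np.cos(yaw),0],[0,0,-1.]])).as_rotvec()
def snap(name):
    st=manip.state();c=cams.capture("wrist");cv2.imwrite(f"pics/{name}.png",c["image"])
    T=cam_pose(c,st);np.savez(f"{name}.npz",T=T,**c);return c,T
def load(n):
    c=dict(np.load(n+".npz"));return c,(c["T"] if "T" in c else cam_pose(c))
def blob(img,hue):
    "mask of a saturated colour"
    h=cv2.cvtColor(img,cv2.COLOR_BGR2HSV);H=h[...,0].astype(int)
    d=np.abs((H-hue+90)%180-90)
    return ((d<12)&(h[...,1]>130)&(h[...,2]>50)).astype(np.uint8)
E
python3 - <<'E'
from h import *
c,T=load("top0")
for n,p,z in[("coaster",(236,160),.015),("rest",(218,238),.008),("circ",(217,231),.008),("red",(328,225),.005),("green",(442,164),.005),("blue",(435,224),.005),("gauge",(318,165),.004),("loupe",(233,152),.069)]: print(n,world(c,T,p,z).round(4))
w=cams.capture("wrist");print(w["T_tool_cam"].round(4).tolist(),w["intrinsics"].tolist(),w["k1"])
from cell import inverse_kinematics
for p in [(.47,.21),(.3,.24)]:
  for y in np.arange(-3,3.1,.75):
    q=inverse_kinematics([*p,.3],down(y)); print(p,y,None if q is None else np.round(q,2))
E
```

```text
Traceback (most recent call last):
  File "h.py", line 12, in world
    n=cv2.undistortPoints(px,np.float64(c["intrinsics"]),np.array([float(c["k1"]),0,0,0]),criteria=(3,50,1e-9)).reshape(-1,2)
      ~~~~~~~~~~~~~~~~~~~^^^^^^^^^^^^^^^^^^^^^^^^^^^^^^^^^^^^^^^^^^^^^^^^^^^^^^^^^^^^^^^^^^^^^^^^^^^^^^^^^^^^^^
cv2.error: OpenCV(4.12.0) :-1: error: (-5:Bad argument) in function 'undistortPoints'
> Overload resolution failed:
>  - undistortPoints() got an unexpected keyword argument 'criteria'
>  - undistortPoints() got an unexpected keyword argument 'criteria'
```

```bash
python3 - <<'E'
import cv2
i=cv2.imread("pics/top0.png")[120:270,195:345]
cv2.imwrite("pics/crop1.png",cv2.resize(i,None,fx=4,fy=4,interpolation=cv2.INTER_CUBIC))
E
```

```text
(no output)
```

View pics/crop1.png

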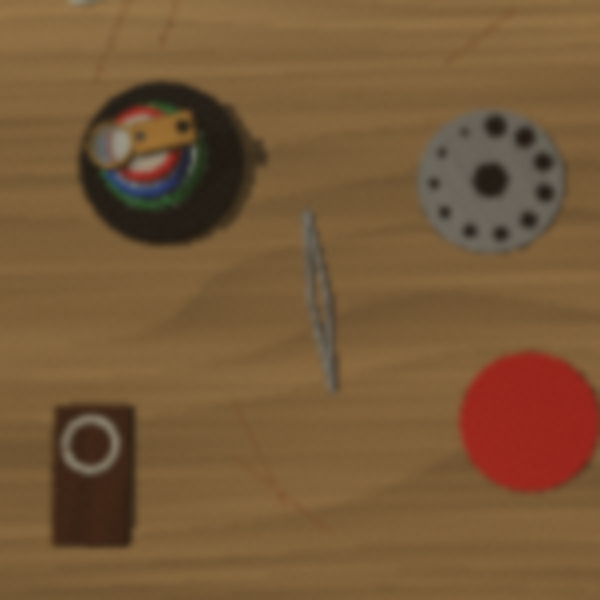

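The crop shows the loupe's lens at about (223,156) in the full picture and its handle end at (243,150). The coaster's centre is at about (236,161), and the rest's circle (218,231) is at the far, +x end.

```bash
sed -i 's/,criteria=(3,50,1e-9)//' h.py; python3 - <<'E'
from h import *
c,T=load("top0")
for n,p,z in[("coaster",(236,160.5),.015),("rest",(218,238.7),.008),("circ",(217.6,231),.008),("red",(328,225),.005),("green",(442,164),.005),("blue",(435,224),.005),("gauge",(318,165),.004),("lens",(223,156),.069),("hend",(243.5,150.7),.069)]: print(n,world(c,T,p,z).round(4))
w=cams.capture("wrist");print(w["T_tool_cam"].round(4).tolist(),w["intrinsics"].tolist(),w["k1"])
for p in [(.47,.21),(.3,.24)]:
  for y in np.arange(-3,3.1,.75):
    q=inverse_kinematics([*p,.3],down(y)); print(p,y,None if q is None else np.round(q,2))
E
```

```text
coaster [[0.6341 0.2208]]
rest [[0.446  0.2645]]
circ [[0.4644 0.2656]]
red [[0.4733 0.0018]]
green [[ 0.6158 -0.2807]]
blue [[ 0.4692 -0.2543]]
gauge [[0.6202 0.0224]]
lens [[0.6322 0.241 ]]
hend [[0.6434 0.1933]]
[[0.0007, -0.9618, -0.2738, 0.0708], [1.0, 0.0004, 0.0013, -0.0002], [-0.0012, -0.2738, 0.9618, -0.1461], [0.0, 0.0, 0.0, 1.0]] [[297.82807731966744, 0.0, 317.4306039012825], [0.0, 297.82807731966744, 197.09929225710388], [0.0, 0.0, 1.0]] -0.03311212537763978
(0.47, 0.21) -3.0 [ 0.37 -0.08  1.86 -0.    1.36 -1.34]
(0.47, 0.21) -2.25 [ 0.37 -0.08  1.86 -0.    1.36 -2.09]
(0.47, 0.21) -1.5 None
(0.47, 0.21) -0.75 None
(0.47, 0.21) 0.0 [ 0.37 -0.08  1.86 -0.    1.36  1.94]
(0.47, 0.21) 0.75 [ 0.37 -0.08  1.86  0.    1.36  1.19]
(0.47, 0.21) 1.5 [ 0.37 -0.08  1.86 -0.    1.36  0.44]
(0.47, 0.21) 2.25 [ 0.37 -0.08  1.86 -0.    1.36 -0.31]
(0.47, 0.21) 3.0 [ 0.37 -0.08  1.86  0.    1.36 -1.06]
(0.3, 0.24) -3.0 [ 0.61 -0.35  2.08 -0.    1.41 -1.1 ]
(0.3, 0.24) -2.25 [ 0.61 -0.35  2.08  0.    1.41 -1.85]
(0.3, 0.24) -1.5 None
(0.3, 0.24) -0.75 None
(0.3, 0.24) 0.0 [ 0.61 -0.35  2.08 -0.    1.41  2.18]
(0.3, 0.24) 0.75 [ 0.61 -0.35  2.08  0.    1.41  1.43]
(0.3, 0.24) 1.5 [ 0.61 -0.35  2.08 -0.    1.41  0.68]
(0.3, 0.24) 2.25 [ 0.61 -0.35  2.08 -0.    1.41 -0.07]
(0.3, 0.24) 3.0 [ 0.61 -0.35  2.08  0.    1.41 -0.82]
```

```bash
python3 - <<'E'
from h import *
for n,p,y in[("w_stack",(.62,.22,.26),1.8),("w_rest",(.45,.265,.24),1.8),("w_red",(.473,.0,.24),1.5),("w_blue",(.469,-.25,.24),1.2),("w_green",(.61,-.28,.24),1.2)]:
    manip.move_pose(np.array(p),down(y)); snap(n); print(n,manip.state()["clock"],manip.state()["tool_pos"])
a=cv2.imread("pics/w_stack.png");b=cv2.imread("pics/w_rest.png")
cv2.imwrite("pics/w_pads.png",np.vstack([np.hstack([cv2.resize(cv2.imread(f"pics/w_{k}.png"),(400,250)) for k in g]) for g in(("rest","red"),("blue","green"))]))
E
```

```text
w_stack 2.1417 [0.61954754 0.22118486 0.2599346 ]
w_rest 2.9333 [0.45152261 0.2653806  0.24083883]
w_red 4.0167 [0.47344659 0.00070019 0.24003236]
w_blue 5.05 [ 0.46939359 -0.24845346  0.23991566]
w_green 5.7333 [ 0.60884466 -0.27885619  0.23968741]
```

View pics/w_stack.png

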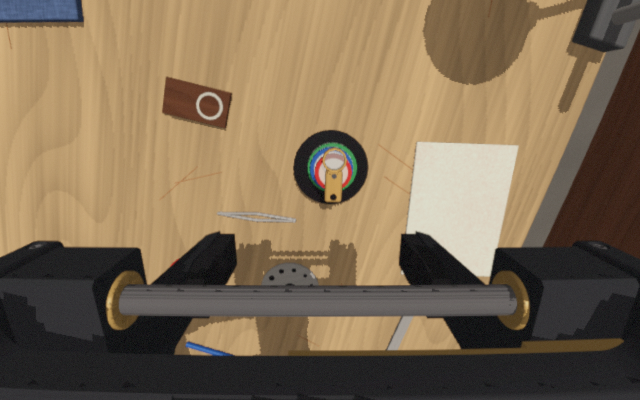

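View pics/w_pads.png

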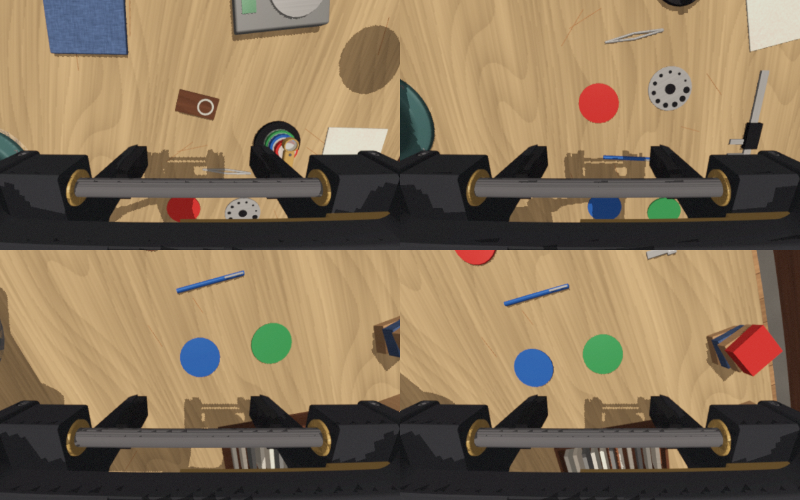

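The stack view shows the coaster at (331,167) with the loupe's lens at (333,160) and handle end at (333,198), so the yaw is about 1.8. The pads and rest are unobstructed in their own views. Next I compute the pads and rest, and take a closer look at the stack.

```bash
python3 - <<'E'
from h import *
hue=dict(red=0,blue=110,green=65)
est=dict(red=(.473,.002),green=(.616,-.281),blue=(.469,-.254))
for v in("w_red","w_blue","w_green","top0"):
    c,T=load(v)
    for k in hue:
        n,l,s,ce=cv2.connectedComponentsWithStats(blob(c["image"],hue[k]))
        for i in range(1,n):
            if s[i,4]<300:continue
            w=world(c,T,ce[i],.005)[0]
            if np.hypot(*(w-est[k]))<.02: print(v,k,w.round(4),s[i,2:].tolist())
manip.move_pose(np.array([.633,.22,.16]),down(1.8));manip.dwell(.3);c,T=snap("w_stack2")
i=c["image"][80:300,220:440];a=cv2.resize(i,(600,600),interpolation=cv2.INTER_CUBIC);cv2.imwrite("pics/s2.png",a)
i=load("w_rest")[0]["image"][130:200,265:365];cv2.imwrite("pics/r2.png",cv2.resize(i,None,fx=6,fy=6,interpolation=cv2.INTER_CUBIC))
E
```

```text
w_red red [0.4737 0.0061] [65, 64, 3287]
w_red blue [ 0.4697 -0.2541] [53, 33, 1553]
w_red green [ 0.6172 -0.2689] [52, 32, 1392]
w_blue blue [ 0.4703 -0.2521] [63, 62, 3046]
w_blue green [ 0.6171 -0.2775] [63, 63, 3100]
w_green blue [ 0.4711 -0.2524] [62, 59, 2886]
w_green green [ 0.618  -0.2779] [62, 62, 2994]
top0 red [0.4733 0.0046] [37, 37, 1027]
top0 blue [ 0.4692 -0.2533] [33, 33, 831]
top0 green [ 0.6168 -0.279 ] [32, 32, 781]
```

View pics/s2.png

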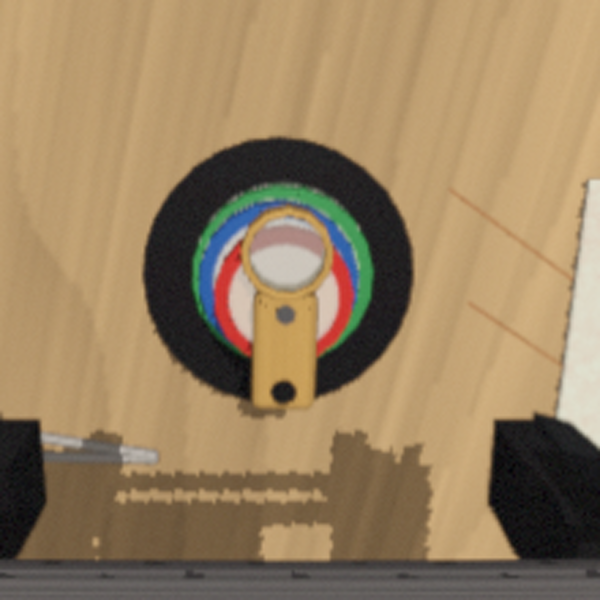

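View pics/r2.png

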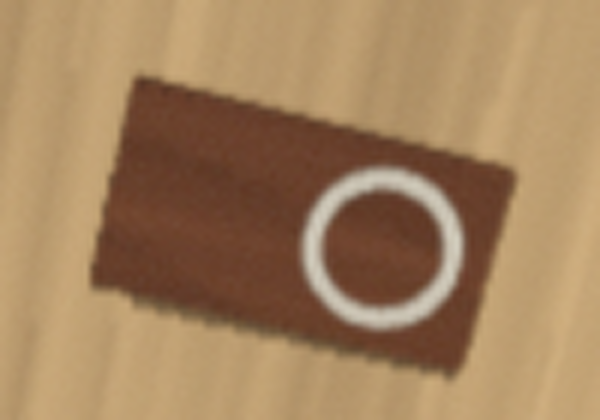

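The close view, in enlarged pixels, shows the lens centre at (288,253), the handle end at (284,408) and the red capsule at about (285,297). In the rest crop the circle centre is at (382,248) and the top edge runs from (135,76) to (516,172).

```bash
python3 - <<'E'
from h import *
c,T=load("w_stack2");f=lambda a:np.array(a)/2.7273+[220,80]-.3
L=world(c,T,f([[288,253],[283.8,408]]),.069);d=L[0]-L[1];print("loupe",L.round(4),np.linalg.norm(d),np.arctan2(d[1],d[0]))
print("red",world(c,T,f([[284.5,297]]),.057),"coaster",world(c,T,f([[278,270]]),.015))
z=c["z_map"];p=f([[284,350]])[0].astype(int);print("z lens/handle",T[2,3],z[p[1],p[0]])
n=f([[284,350]]);q=cv2.undistortPoints(n.reshape(-1,1,2),c["intrinsics"],np.array([float(c["k1"]),0,0,0])).ravel();print("handle top world",T[:3,3]+T[:3,:3]@(np.r_[q,1]*z[p[1],p[0]]))
c,T=load("w_rest");g=lambda a:np.array(a)/6+[265,130]-.4
P=world(c,T,g([[382,248],[135,76],[516,172],[452,378],[92,287]]),.008);print(P.round(4))
d=P[2]-P[1];e=P[3]-P[4];print("restyaw",np.arctan2(d[1],d[0]),np.arctan2(e[1],e[0]))
print("ctr",P[1:].mean(0),np.linalg.norm(d),np.linalg.norm(P[2]-P[3]))
print("top circ",world(*load("top0"),[[217.6,230.8]],.008), manip.state()["clock"],manip.state()["tool_pos"])
c,T=load("top0")
P=world(c,T,np.array([[54,405],[135,404],[130,546],[52,546]])/4+[195,120]-.4,.008);print(P.round(4));d=P[0]-P[3];e=P[1]-P[2];print(np.arctan2(d[1],d[0]),np.arctan2(e[1],e[0]))
E
```

```text
loupe [[0.6339 0.244 ]
 [0.6442 0.1957]] 0.04934547030872157 1.7802471833668778
red [[0.6370278  0.22775904]] coaster [[0.63569641 0.22699375]]
z lens/handle 0.3062576132980574 0.24969931
handle top world [0.63986334 0.21417798 0.06856708]
[[0.4653 0.2669]
 [0.4062 0.2906]
 [0.4892 0.2894]
 [0.4872 0.2423]
 [0.4062 0.2443]]
restyaw -0.015183856046064089 -0.024214906202252463
ctr [0.44717983 0.26665017] 0.08301196441025689 0.047114896811561495
top circ [[0.46491293 0.26563138]] 7.925 [0.63323716 0.21948283 0.1600744 ]
[[0.4893 0.2889]
 [0.4889 0.2397]
 [0.4043 0.2425]
 [0.4051 0.2894]]
-0.005742952534346721 -0.03249650109083208
```

```bash
python3 - <<'E'
from h import *
r=[]
for k,y in enumerate((0.,1.57,3.14)):
    manip.move_pose(np.array([.4735,.005,.16]),down(y));manip.dwell(.3)
    c,T=snap(f"cal{k}")
    n,l,s,ce=cv2.connectedComponentsWithStats(blob(c["image"],0));i=1+np.argmax(s[1:,4])
    w=world(c,T,ce[i],.005)[0];r.append(w);print(y,w.round(4),s[i],manip.state()["tool_pos"].round(4),manip.state()["clock"])
E
```

```text
0.0 [0.4753 0.0046] [ 278  142   81   79 5012] [0.4737 0.0053 0.16  ] 9.5833
1.57 [0.4736 0.0063] [ 278  143   81   79 5012] [0.4735 0.005  0.16  ] 11.3333
3.14 [0.4718 0.0046] [ 277  142   81   80 5013] [0.4735 0.005  0.16  ] 13.0833
```

The red pad from opposite yaws shows a wrist-camera bias of +1.75 mm along tool x, which I correct for from here on. Now pick and place the loupe.

```bash
cat >> h.py <<'E'
BIAS=.00175
def fix(w,yaw): return np.asarray(w)-BIAS*np.array([np.cos(yaw),np.sin(yaw)])
def say(t):
    s=manip.state();print(t,round(float(s["clock"]),2),s["tool_pos"].round(4),"w",round(float(s["gripper_width"]),4),"g",round(float(s["grasp_force"]),1),"f",s["contact_force"].round(1))
def pick(xy,yaw,z,opening,force,hi=.15):
    manip.set_gripper(opening,force)
    manip.move_pose(np.array([*xy,hi]),down(yaw))
    manip.move_linear(np.array([*xy,z+.03]),rate=.12);manip.move_linear(np.array([*xy,z]),rate=.03)
    say("at");manip.set_gripper(0.,force);say("gripped")
    manip.move_linear(np.array([*xy,z+.02]),rate=.04);manip.move_linear(np.array([*xy,hi]),rate=.15);say("lifted")
def place(xy,yaw,z,opening,hi=.15,thr=1.5):
    manip.move_pose(np.array([*xy,hi]),down(yaw))
    manip.move_linear(np.array([*xy,z+.025]),rate=.15);manip.move_linear(np.array([*xy,z+.004]),rate=.04);manip.dwell(.15)
    f0=manip.state()["contact_force"][2];say("above")
    for dz in np.arange(.0035,-.0021,-.0005):
        manip.move_linear(np.array([*xy,z+dz]),rate=.02);f=manip.state()["contact_force"][2]
        if f-f0>thr: break
    print("touch dz",round(float(dz),4),round(float(f-f0),2))
    manip.set_gripper(opening);say("open")
    manip.move_linear(np.array([*xy,z+.02+dz]),rate=.04);manip.move_linear(np.array([*xy,hi]),rate=.15)
E
python3 - <<'E'
from h import *
pick((.6399,.2159),1.78,.0597,.042,15.)
place((.4387,.2657),-.018,.0107,.036)
manip.move_pose(np.array([.44,.265,.17]),down(.0));manip.dwell(.2);c,T=snap("w_l");cv2.imwrite("pics/l.png",cv2.resize(c["image"][90:240,240:440],None,fx=4,fy=4,interpolation=cv2.INTER_CUBIC))
manip.move_pose(np.array([.633,.22,.15]),down(1.8));manip.dwell(.2);c,T=snap("w_s3");cv2.imwrite("pics/s3.png",cv2.resize(c["image"][90:240,240:440],None,fx=4,fy=4,interpolation=cv2.INTER_CUBIC));say("end")
E
```

```text
at 17.18 [0.6401 0.216  0.06  ] w 0.0419 g 0.0 f [ 0.9 -0.4 -0.2]
gripped 17.64 [0.64   0.2159 0.0599] w 0.0197 g 15.0 f [-0.4  0.3  0.2]
lifted 18.91 [0.6395 0.2158 0.1495] w 0.02 g 15.0 f [ 0.3  0.1 -1.9]
above 22.39 [0.439  0.2658 0.0149] w 0.0197 g 15.0 f [ 0.5  0.6 -0.6]
touch dz -0.0005 6.0
open 25.07 [0.4387 0.2656 0.0101] w 0.0359 g 0.0 f [-0.   0.5  0.4]
end 29.17 [0.6328 0.2202 0.1502] w 0.0363 g 0.0 f [-0.  -0.  -0.1]
```

View pics/l.png

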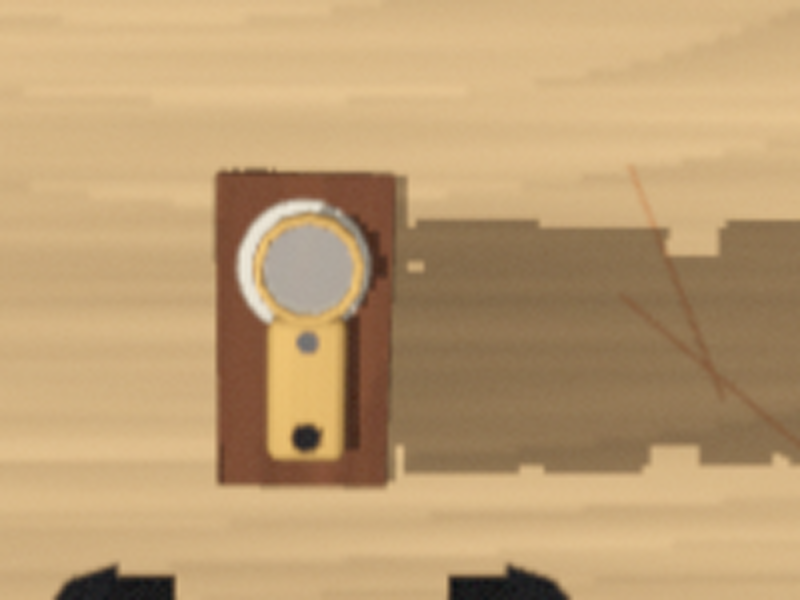

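View pics/s3.png

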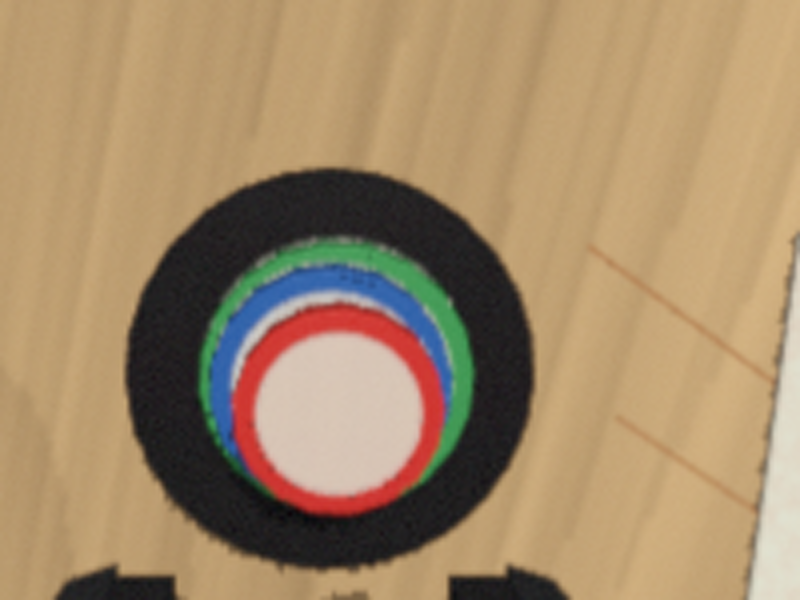

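The loupe lies flat along the rest, with the lens at (309,268) over the circle at (305,265) in the crop. The red capsule's top is at (339,410), and blue and green are slightly offset beneath it.

```bash
python3 - <<'E'
from h import *
f=lambda a:np.array(a)/4+[240,90]-.37
c,T=load("w_l");print("circ",fix(world(c,T,f([[304.5,265]]),.008),0),"lens",fix(world(c,T,f([[309,268],[306,461]]),.020),0))
P=world(c,T,f([[216,172],[395,174],[387,487],[219,484]]),.008);print(fix(P,0).round(4),fix(P.mean(0),0))
c,T=load("w_s3");img=c["image"]
def ell(pts,z): return fix(world(c,T,f(pts),z),1.8)
print("red",ell([[339,410]],.057))
print("red edges",ell([[232,410],[446,410],[339,304],[339,517]],.057).round(4))
print("blue L/R/top",ell([[210,365],[452,365],[335,264]],.043).round(4),"green",ell([[199,370],[473,370],[337,236]],.029).round(4))
print("coaster",ell([[330,367]],.015))
E
```

```text
circ [[0.46421685 0.26652221]] lens [[0.46519204 0.2653356 ]
 [0.41503866 0.26611074]]
[[0.4878 0.2889]
 [0.4873 0.2436]
 [0.4039 0.2442]
 [0.4047 0.2898]] [0.44589611 0.26661298]
red [[0.6371509  0.22645019]]
red edges [[0.6155 0.2214]
 [0.6588 0.2315]
 [0.6319 0.2481]
 [0.6427 0.2035]]
blue L/R/top [[0.6086 0.2264]
 [0.6599 0.2384]
 [0.63   0.254 ]] green [[0.6059 0.2213]
 [0.6673 0.2356]
 [0.6297 0.2583]]
coaster [[0.63606357 0.22577187]]
```

Loupe error is about 1 mm, which is fine. Red next.

```bash
cat > f.py <<'E'
from h import *
def look(n,xy=(.633,.22,.15),y=1.8):
    manip.move_pose(np.array(xy),down(y));manip.dwell(.2);c,T=snap(n);say("look");return c,T
def circ(c,T,hue,z,near,yaw,r):
    "centre of the band's outer circle on plane z, from world coordinates of the mask's edge"
    m=cv2.morphologyEx(blob(c["image"],hue),cv2.MORPH_CLOSE,np.ones((3,3)))
    n,l,s,ce=cv2.connectedComponentsWithStats(m)
    ok=[i for i in range(1,n) if s[i,4]>100 and np.hypot(*(world(c,T,ce[i],z)[0]-near))<.03]
    i=max(ok,key=lambda i:s[i,4]);q=np.argwhere(l==i)[:,::-1]
    p=world(c,T,q.astype(float),z).astype(np.float32);(x,y),rad=cv2.minEnclosingCircle(p)
    print("circ",fix((x,y),yaw).round(4),"r",round(rad,4),"expect",r);return fix((x,y),yaw)
E
python3 - <<'E'
from f import *
c,T=load("w_s3");circ(c,T,0,.057,(.637,.226),1.8,.0225)
pick((.6371,.2260),1.8,.0455,.060,15.)
place((.4736,.0045),1.6,.0077,.060)
c,T=look("w_r4",(.4736,.0,.17),1.57);circ(c,T,0,.005,(.474,.0045),1.57,.042)
cv2.imwrite("pics/r4.png",cv2.resize(c["image"][110:240,240:400],None,fx=2.5,fy=3,interpolation=cv2.INTER_CUBIC))
c,T=look("w_s4");a=c["image"][90:240,240:440];b=load("w_r4")[0]["image"][90:240,240:440]
circ(c,T,110,.043,(.637,.226),1.8,.027)
cv2.imwrite("pics/s4.png",cv2.resize(np.hstack([a,b]),None,fx=2,fy=2,interpolation=cv2.INTER_CUBIC))
E
```

```text
circ [0.637  0.2255] r 0.023 expect 0.0225
at 31.88 [0.6373 0.2261 0.0458] w 0.0598 g 0.0 f [0.4 0.4 0. ]
gripped 32.25 [0.6373 0.226  0.0458] w 0.0444 g 15.0 f [ 0.2 -0.4  1.1]
lifted 33.62 [0.6365 0.2258 0.1492] w 0.0443 g 15.0 f [ 0.7  0.5 -1.3]
above 36.44 [0.4739 0.0045 0.0119] w 0.0443 g 15.0 f [ 0.2 -0.2 -1. ]
touch dz -0.0005 6.13
open 39.12 [0.4735 0.0045 0.0071] w 0.0596 g 0.0 f [-0.   0.1  0. ]
look 41.23 [4.729e-01 1.000e-04 1.689e-01] w 0.0605 g 0.0 f [ 0.3 -0.1  0.1]
circ [0.4737 0.0029] r 0.0421 expect 0.042
look 42.54 [0.6329 0.2187 0.1507] w 0.0601 g 0.0 f [0.3 0.1 0.1]
circ [0.635  0.2271] r 0.0271 expect 0.027
```

View pics/s4.png

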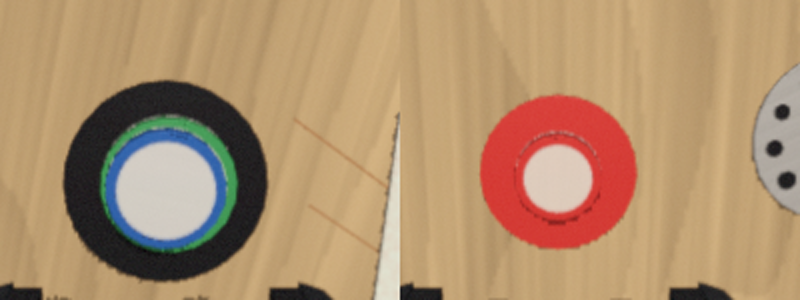

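The red capsule is centred on its pad. The blue capsule lies at (164,190) in the stack view. Blue next.

```bash
python3 - <<'E'
from f import *
pick((.6350,.2271),1.8,.0315,.068,15.)
place((.4697,-.2537),1.2,.0077,.068)
c,T=look("w_b5",(.4697,-.257,.17),1.2);b=c["image"][90:240,240:440]
c,T=look("w_s5");a=c["image"][90:240,240:440]
circ(c,T,65,.029,(.637,.226),1.8,.032)
cv2.imwrite("pics/s5.png",cv2.resize(np.hstack([a,b]),None,fx=2,fy=2,interpolation=cv2.INTER_CUBIC))
E
```

```text
at 45.16 [0.6352 0.2272 0.0318] w 0.0682 g 0.0 f [-0.7  0.4  0.7]
gripped 45.52 [0.6352 0.2272 0.0318] w 0.0532 g 15.0 f [ 0.3 -0.8  0.1]
lifted 46.98 [0.6342 0.2268 0.1489] w 0.0535 g 15.0 f [-0.2 -0.7 -0.5]
above 50.58 [ 0.4699 -0.2538  0.0119] w 0.0536 g 15.0 f [ 0.1  0.6 -1.3]
touch dz -0.0005 7.0
open 53.25 [ 0.4696 -0.2536  0.007 ] w 0.0681 g 0.0 f [ 0.5 -0.1  0.9]
look 55.37 [ 0.4691 -0.2566  0.1688] w 0.0681 g 0.0 f [0.  0.7 0.5]
look 57.45 [0.6333 0.219  0.1501] w 0.0681 g 0.0 f [ 0.5 -0.4 -0.1]
circ [0.637  0.2256] r 0.0321 expect 0.032
```

View pics/s5.png

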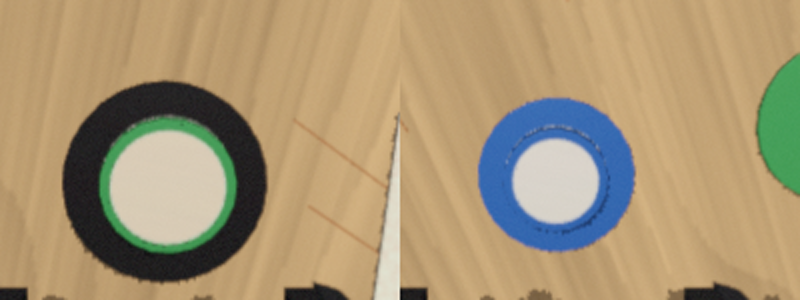

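Blue is centred on its pad, and green is alone on the coaster at (168,185). Green next.

```bash
python3 - <<'E'
from f import *
pick((.6370,.2257),1.8,.0177,.078,15.)
place((.6173,-.2793),1.2,.0077,.078)
c,T=look("w_g6",(.6173,-.283,.17),1.2);b=c["image"][90:240,240:440]
manip.move_pose(np.array([.45,.05,.3]),down(1.57));say("parked")
c=cams.capture("top");cv2.imwrite("pics/s6.png",np.vstack([cv2.resize(c["image"][120:270,195:475],(784,420),interpolation=cv2.INTER_CUBIC),np.pad(b,((0,0),(0,584),(0,0)))]));np.savez("top6.npz",**c)
E
```

```text
at 60.21 [0.6373 0.2258 0.018 ] w 0.0781 g 0.0 f [0.4 0.  0. ]
gripped 60.58 [0.6372 0.2258 0.018 ] w 0.0632 g 15.0 f [0.6 0.1 1. ]
lifted 62.12 [0.6361 0.2254 0.1487] w 0.0635 g 15.0 f [-1.  -0.4 -2.4]
above 65.72 [ 0.6176 -0.2794  0.012 ] w 0.0637 g 15.0 f [ 1.  -0.1 -2. ]
touch dz 0.0 2.97
open 68.13 [ 0.6174 -0.2794  0.0078] w 0.0778 g 0.0 f [ 0.1 -0.3  0.3]
look 70.25 [ 0.6168 -0.2826  0.1688] w 0.0782 g 0.0 f [-0.1 -0.1  0.3]
parked 71.72 [0.4504 0.0495 0.2996] w 0.078 g 0.0 f [-0.5 -0.4 -0.5]
```

View pics/s6.png

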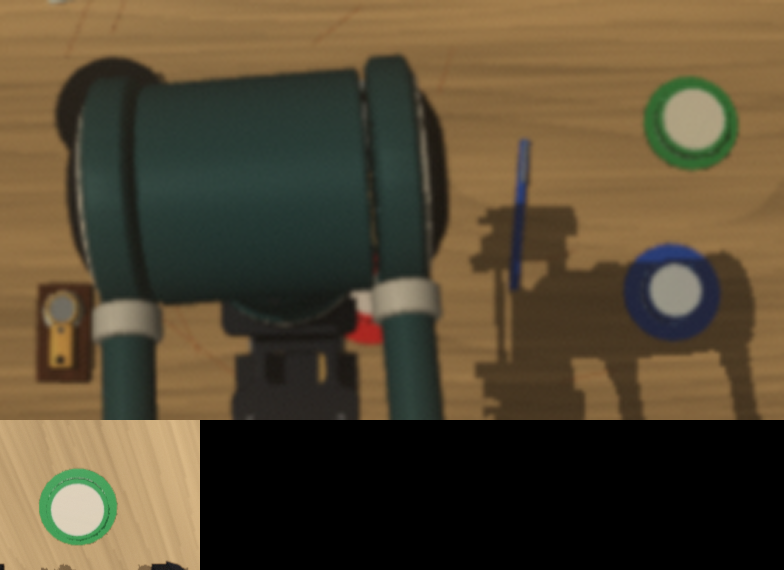

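All three capsules lie flat and centred on their pads, with green's coin at (77,509) on a pad centred at (78,507). The loupe is still on its rest. Handing in.

```bash
python3 -c "
from cell import order;print(order.close_job())"
```

```text
the job is handed in; nothing more can be done
None
```

The job is handed in: the loupe lies on its rest within about 1 mm of the circle, and each coin capsule is flat on the middle of its matching pad. It took about 72 of the 96 s; the arm never touched the coaster or gauge, though I did not re-measure either at the end.

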